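# Square up the sample board set

## Task

Take the yellow cover board out of the black slotted rack and lean it on the wooden stand, in front of the three sample boards and flat against them; lay it against them, do not let it fall. Tap the stack's open side until the side edges of all four boards are flush, fully home against the stand's dark side stop, and leave the rest of the shelf, the grey spare board included, as it is.

Things in the scene. Friction and masses are not known exactly. Their poses are not given: they have to be found in the camera images.
- stand: fixed wooden display stand; origin on the shelf below its trough's inner corner; +x to its open front (which faces the rack, to the right), z up. Its back leans 30 degrees (0.524 rad) from vertical, top towards -x: up the back is u = (-0.5, 0, 0.866), out of the back is n = (0.866, 0, 0.5). The back rises 65 along u; the ledge, square to it, reaches 45 along n; both span y = -107 to +65
- stand_corner (a point): point 50 above the stand's origin, on the corner line (along the stand's y) where back and ledge meet; a board that is home against the side stop has the middle of its lower edge at the stand's y = 0
- stand_stop (a point): foot of the side stop's inner face at the corner line: a dark plate square to the stand's y, inner face at y = +65, rising 70 along u and as deep as the ledge; the stand's -y side is open
- board_a: blue paint sample board, a stiff plate 8 thick (its x), 130 wide (its y), 85 tall (its z); origin at the middle of its lower edge. The rearmost of the stack leaning on the stand, shifted sideways by 8 to 30 from the side stop at the start
- board_b: white paint sample board, a stiff plate 8 thick (its x), 130 wide (its y), 85 tall (its z); origin at the middle of its lower edge. The middle one of the stack leaning on the stand, shifted sideways by 8 to 30 from the side stop at the start
- board_c: red paint sample board, a stiff plate 8 thick (its x), 130 wide (its y), 85 tall (its z); origin at the middle of its lower edge. The front one of the stack leaning on the stand, shifted sideways by 8 to 30 from the side stop at the start
- cover: yellow cover board, a stiff plate 8 thick (its x), 130 wide (its y), 120 tall (its z), about 110 g; origin at the middle of its lower edge. Starts upright in one of the rack's two slots. Leaning in front of the stack, its origin is 28 along n from the corner line and its top 35 above the sample boards
- spare: grey spare board, same size as the cover, upright in the rack's other slot; stays there
- rack: fixed black slotted rack, 8 thick base; origin on the shelf midway between its two slots, which run along its y at x = -40 and x = +40, each 11 wide, 138 long, with walls up to 43 high; boards stand on the base, 8 above the shelf. A row of four fixed roller handles, 125 high, stands at y = -135
- tin_small: sealed steel tin, 74 diameter, 85 high; origin at the underside
- scraper: orange scraper lying flat, 145 long along its x, 70 wide, 16 high; origin at the underside near its middle
Not all that is in view belongs to the job. Of the things like the board_b, leave any that is green; of the rest the smaller one is meant.

How it is judged:
On the way, in this order (a step that is already met when the one before it is completed fails the run):
1. the yellow cover board is lifted clear out of the rack (height (world z) of cover above 0.046 m), for 0.1 s.
2. the cover leans on the stand, flat in front of the three sample boards, let go (angle between cover's own z axis and vertical between 0.4336 and 0.6136 rad and angle between the y axis of cover and the y axis of stand, either way round below 0.05 rad and x of cover in the frame of stand between 0.0165951 and 0.0325951 m and z of cover in the frame of stand between 0.0562 and 0.0722 m and linear speed of cover below 0.01 m/s and contact force between cover and the arm below 0.1 N), for 0.2 s.
At the end, for the whole second after the job is handed in: all four boards lean on the stand in their order (blue, white, red, yellow), each with its lower edge on the ledge within 8 mm of its place, its lean within 5 degrees of the stand's and square to it within 3 degrees, its side edge within 3 mm of the side stop, and at rest (angle between board_a's own z axis and vertical between 0.4336 and 0.6136 rad and angle between the y axis of each of board_a, board_b, board_c, cover and the y axis of stand, either way round below 0.05 rad and x of board_a in the frame of stand between -0.0044493 and 0.0115507 m and z of board_a in the frame of stand between 0.04405 and 0.06005 m and linear speed of each of board_a, board_b, board_c, cover below 0.01 m/s and angle between board_b's own z axis and vertical between 0.4336 and 0.6136 rad and x of board_b in the frame of stand between 0.0025655 and 0.0185655 m and z of board_b in the frame of stand between 0.0481 and 0.0641 m and angle between board_c's own z axis and vertical between 0.4336 and 0.6136 rad and x of board_c in the frame of stand between 0.0095803 and 0.0255803 m and z of board_c in the frame of stand between 0.05215 and 0.06815 m and angle between cover's own z axis and vertical between 0.4336 and 0.6136 rad and x of cover in the frame of stand between 0.0165951 and 0.0325951 m and z of cover in the frame of stand between 0.0562 and 0.0722 m and y of board_a in the frame of stand between -0.003 and 0.003 m and y of board_b in the frame of stand between -0.003 and 0.003 m and y of board_c in the frame of stand between -0.003 and 0.003 m and y of cover in the frame of stand between -0.003 and 0.003 m); the robot touches nothing.
It fails at once if the small tin or the scraper is moved by more than 25 mm (distance of any of tin_small, scraper from where it was at the start of the episode above 0.025 m).
It fails at once if the spare board is moved by more than 20 mm (distance of spare from where it was at the start of the episode above 0.02 m).
It fails at once if the cover falls against the stack (near the stand and not held, it turns faster than 4 rad/s) (distance between cover and stand below 0.15 m and contact force between cover and the arm below 0.05 N and angular speed of cover above 4 rad/s).
It also fails if it takes over 51 s, if anything falls off the work surface, if the arm or the gripper's body presses on something with over 40 N, if the wrist force passes 120 N, or if a joint passes its speed limit or range.

## Robot

A 6-joint arm with a two-finger parallel gripper is mounted at the origin on the work surface. World frame = base frame: x ahead of the robot, y to its left, z up, the work surface at z = 0. Lengths are in m, angles in rad, forces in N, time in s.
With the tool pointing down it reaches from about 0.35 to 0.975 m from the base axis. Payload 4.9 kg.
Tool frame: the origin (TCP) lies at the very end of the fingers, on their centre line; the grasp point (between the pads) lies 19 mm behind it; z points along the fingers, y is the line along which they close (so a half turn about z gives the same grasp; the last joint's range is limited). The gripper opens to 85 mm and grips with 20 to 120 N. Pads are 22 mm wide; open, the fingers measure 114 mm over their backs; the gripper's body (76 mm by 85 mm) begins 54 mm behind the grasp point. The pads swing forward as they close: fully open they stand 13 mm farther back than shut.
Start: joints at [-1.291, 0.053, 1.613, -0, 1.476, -0.119], TCP at [0.243, -0.576, 0.231] pointing down, gripper open.
Joint ranges: [-3.01, 3.01], [-1.01, 2.22], [0.06, 2.58], [-1.02, 4.17], [0.09, 2.62], [-3.14, 3.14]. Speed limits (rad/s): [2.57, 2.57, 3.14, 3.14, 3.14, 3.14].

## Interface

Orientations are given as a unit quaternion [w, x, y, z].
In Python, from plant import manip gives the robot as it stands.
- The arm moves only by the shell command python3 -m pendant 'ROWS'. ROWS is JSON, a list of rows, each a list of 3 entries, a list of its own where there are three numbers: the opening, from 0 (shut) to 1 (fully open), then the shift along the tool's x, y, z in units of 12 cm (1.0 is 12 cm), then the turn about the tool's z in units of pi rad (1.0 is pi rad). In form: [[gripper, [dx, dy, dz], roll], ...]. A call has 1 to 10 rows; each row is the pose to reach, as a shift and turn from the pose commanded when the call began, along the tool's axes at that moment, turning the shorter way round; what a row does not reach only later rows make up. A row lasts 1/10 s, in which the tool goes at most 50 mm and 8.59 degrees, less where a joint would pass 70% of its speed; a pose out of reach is approached as far as the arm can. A call with a number of a shift or a turn outside -1 to 1 is refused whole. A call with a gripper value outside its range is refused whole. The fingers move at their own pace and stop on an object; the grip force is fixed at half the most. Time passes only in rows, so rows that repeat a pose let the fingers close. It gives the time, the measured TCP pose, the force, the opening and the grip force at its end, in the units of the state.
- manip.state(): the state, without advancing time (a new reading comes with each control period).
- manip.grab_frame(name): name is "scene" or "top" or "wrist"; returns a dict with "img" (420x560x3 uint8, red, green, blue), "fx", "fy", "cx", "cy" (pixels), "eye" and "rotation" of the camera in the world; the wrist camera has in their place "tool_from_camera" (4x4, takes a point from camera to tool coordinates, whose origin is the TCP and whose axes are the flange's). Camera axes: x right, y down, z forward; pixel columns grow to the right and rows downward; lengths in m; the calibration is good to about 2 mm. A picture is of the moment at which its call begins: read the wrist's pose just before it. There is no depth.
- manip.job_done(): hands the job in; it is judged then, once.
The state is a dict: "time": time; "joint_pos": joint angles; "joint_vel": joint speeds; "joint_efforts": joint torques, N m; "tool_pos": TCP position; "tool_rot": TCP orientation; "contact_force": force on the tool from outside, world axes, zero at the start; "ft_torque": the same for the moment, N m; "gripper_width": opening from 0.0 (shut) to 1.0 (fully open); "grasp_force": force on a finger pad.
Only numpy, scipy, OpenCV 4.12 (cv2) and the standard library are available. Lean on these libraries where they do the work, as an engineer would, in place of code of your own. Each camera call takes 0.05 s, during which the arm holds its last target. There are 200 camera calls.

## Working session

There is one attempt and no reset: what is moved stays moved. The work goes in short steps, Python scripts to look and compute and a shell command to move; the robot and the scene stay as the last step left them, time stands still between calls to the robot, and variables do not carry over. Pictures are saved under pics/ and viewed, at most 10 in all, crops included, and the job is handed in when it is done.

```bash
ls; mkdir -p pics; python3 - <<'E'
from plant import manip
import cv2,json
for n in ("scene","top"):
    f=manip.grab_frame(n); cv2.imwrite(f"pics/{n}0.png",f["img"][:,:,::-1]); print(n,f["fx"],f["fy"],f["cx"],f["cy"],f["eye"],f["rotation"])
s=manip.state(); print(s)
E
```

```text
pics
scene 443.70602401139496 443.70602401139496 271.05108131568096 214.42524520276385 [0.93016351 0.46744252 0.82716176] [-0.13616551  0.4263865   0.84572661 -0.29051679]
top 437.383041860937 437.383041860937 275.6112956379111 209.39448667879887 [0.31304901 0.11403819 1.04758963] [-0.05664006  0.70858399 -0.70143175  0.05190505]
{'time': 0.1, 'joint_pos': array([-1.29097648e+00,  5.32851859e-02,  1.61416494e+00, -1.67586376e-05,
        1.47598698e+00, -1.19030687e-01]), 'joint_vel': array([-0.00016995, -0.00325549, -0.00223577,  0.000727  ,  0.0017338 ,
       -0.00050044]), 'joint_efforts': array([ 9.40815589e-04, -3.94906318e+01, -3.71362352e+01, -5.67032032e-05,
        3.87878987e-03,  5.93756340e-06]), 'tool_pos': array([ 0.24254614, -0.57540583,  0.23018453]), 'tool_rot': array([-9.18577018e-04,  9.80180023e-01,  1.98106720e-01, -8.23761056e-05]), 'contact_force': array([-0.19231568, -0.77622314, -0.52502039]), 'ft_torque': array([-0.03263777, -0.03138747,  0.05254031]), 'grasp_force': 0.0, 'gripper_width': 0.9991375244248626}
```

View pics/scene0.png

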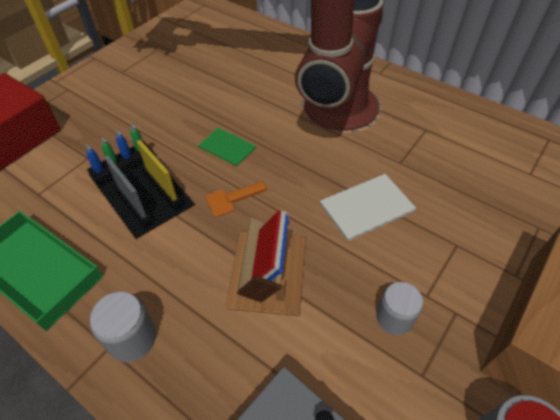

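View pics/top0.png

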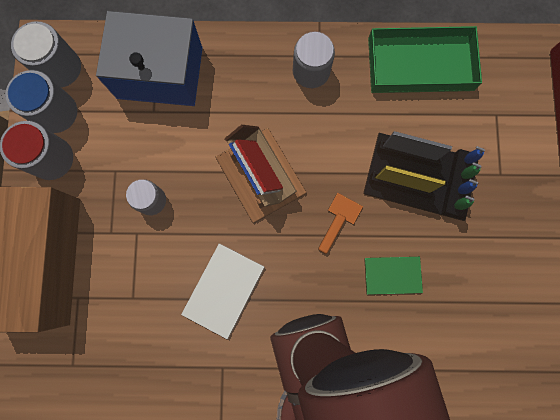

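The top view shows yellow at (410,178) in the rack slot nearer the robot. The stand is at (260,170), with its dark stop at the top left (243,133), the boards leaning to image left and the front facing right. The loose white and green cards are distractors.

```bash
cat > h.py <<'E'
import numpy as np,cv2
from scipy.spatial.transform import Rotation as R
from plant import manip
def rot(q):
    q=np.asarray(q,float)
    return q if q.shape==(3,3) else R.from_quat(q,scalar_first=True).as_matrix()
def grab(n):
    s=manip.state(); f=manip.grab_frame(n)
    if n=="wrist":
        T=np.eye(4);T[:3,:3]=rot(s["tool_rot"]);T[:3,3]=s["tool_pos"]
        M=T@np.array(f["tool_from_camera"]); f["E"],f["M"]=M[:3,3],M[:3,:3]
    else: f["E"],f["M"]=np.array(f["eye"]),rot(f["rotation"])
    return f
def ray(f,p):
    d=f["M"]@np.array([(p[0]-f["cx"])/f["fx"],(p[1]-f["cy"])/f["fy"],1]); return f["E"],d
def onz(f,p,z):
    e,d=ray(f,p); return e+d*(z-e[2])/d[2]
def proj(f,P):
    c=f["M"].T@(np.array(P)-f["E"]); return np.array([f["cx"]+f["fx"]*c[0]/c[2],f["cy"]+f["fy"]*c[1]/c[2]])
def tri(f,p,g,q):
    a,d=ray(f,p);b,e=ray(g,q)
    t=np.linalg.lstsq(np.c_[d,-e],b-a,rcond=None)[0]
    P,Q=a+t[0]*d,b+t[1]*e; return (P+Q)/2,np.linalg.norm(P-Q)
def hsvmask(f,lo,hi):
    h=cv2.cvtColor(f["img"],cv2.COLOR_RGB2HSV); return cv2.inRange(h,np.array(lo),np.array(hi))
def big(m):
    c,_=cv2.findContours(m,cv2.RETR_EXTERNAL,cv2.CHAIN_APPROX_NONE); return max(c,key=cv2.contourArea)
def quad(c):
    for e in range(1,30):
        a=cv2.approxPolyDP(c,e*.5,True)
        if len(a)<=4: return a[:,0]
E
python3 - <<'E'
from h import *
for n in("top","scene"):
    f=grab(n); print(n,f["M"][:,2])
    y=hsvmask(f,(22,120,60),(34,255,255))
    if n=="scene": y[:120]=0
    q=quad(big(y)); print("Y",[(p.tolist(),onz(f,p,.128).round(4).tolist()) for p in q])
    m=hsvmask(f,(0,150,60),(6,255,255))|hsvmask(f,(174,150,60),(180,255,255))
    z=np.zeros_like(m)
    if n=="top": z[120:230,215:310]=1
    else: z[200:310,225:310]=1
    q=quad(big(m*z)); print("R",q.tolist())
E
python3 - <<'E'
from h import *
f=grab("top");g=grab("scene")
a=cv2.resize(f["img"][115:230,205:320],(480,480),interpolation=cv2.INTER_CUBIC)
b=cv2.resize(g["img"][200:320,220:320],(400,480),interpolation=cv2.INTER_CUBIC)[:, :320]
cv2.imwrite("pics/z1.png",np.hstack([a,b])[:,:,::-1])
E
```

```text
top [ 0.15301644  0.00745278 -0.98819554]
Y [([375, 177], [0.528, -0.0919, 0.128]), ([429, 192], [0.4962, -0.2063, 0.128]), ([445, 182], [0.5184, -0.2415, 0.128]), ([387, 165], [0.5547, -0.1184, 0.128])]
R [[237, 139], [263, 190], [282, 187], [255, 141]]
scene [-0.47806246 -0.37527729 -0.7941179 ]
Y [([138, 140], [0.5169, -0.2385, 0.128]), ([145, 167], [0.5668, -0.1626, 0.128]), ([176, 199], [0.5921, -0.0442, 0.128]), ([168, 171], [0.5457, -0.1133, 0.128])]
R [[279, 211], [259, 231], [252, 278], [273, 266]]
```

View pics/z1.png

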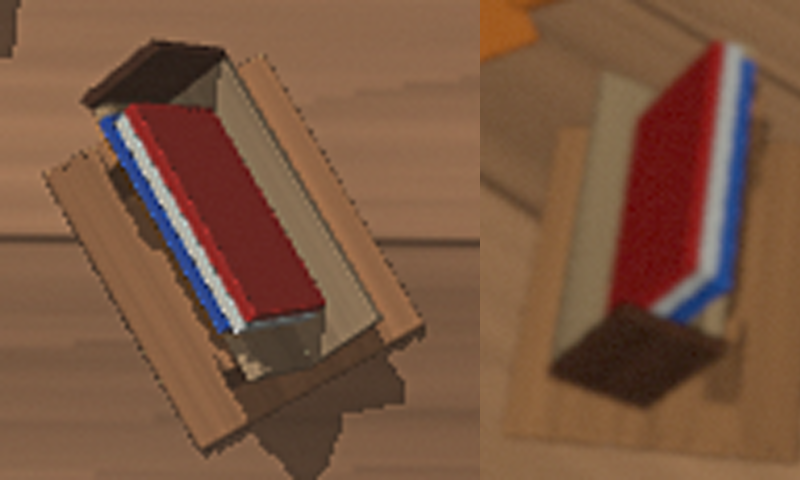

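```bash
P='[[1,[0.88,-0.53,-0.3],0],[1,[0.88,-0.53,-0.3],0],[1,[0.88,-0.53,-0.3],0],[1,[0.88,-0.53,-0.3],0]]'; python3 -m pendant '[[1,[0.88,-0.53,-0.3],0],[1,[0.88,-0.53,-0.3],0],[1,[0.88,-0.53,-0.3],0],[1,[0.88,-0.53,-0.3],0]]'
python3 -m pendant '[[1,[0.88,-0.53,-0.3],0],[1,[0.88,-0.53,-0.3],0],[1,[0.88,-0.53,-0.3],0],[1,[0.88,-0.53,-0.3],0]]'
python3 -m pendant '[[1,[0.88,-0.53,-0.1],0],[1,[0.88,-0.53,-0.1],0],[1,[0.88,-0.53,-0.1],0],[1,[0.88,-0.53,-0.1],0]]'
python3 -m pendant '[[1,[0.44,-0.27,0],-0.29],[1,[0.44,-0.27,0],-0.29],[1,[0.44,-0.27,0],-0.29],[1,[0.44,-0.27,0],-0.29],[1,[0.44,-0.27,0],-0.29],[1,[0.44,-0.27,0],-0.29],[1,[0.44,-0.27,0],-0.29],[1,[0.44,-0.27,0],-0.29]]'
python3 - <<'E'
from h import *
f=grab("wrist");cv2.imwrite("pics/w1.png",f["img"][:,:,::-1]);print(f["tool_from_camera"],f["fx"],f["E"],f["M"])
s=manip.state();print(s["time"],s["tool_pos"],s["joint_pos"])
E
```

```text
time: 0.7
tool_pos: [0.3175, -0.4747, 0.2694]
tool_rot: [0.001, 0.98, 0.2, 0.001]
contact_force: [-1.0, -0.5, 0.4]
gripper_width: 1.003
grasp_force: 0.0
time: 1.1
tool_pos: [0.3895, -0.3756, 0.3049]
tool_rot: [0.001, 0.98, 0.2, 0.001]
contact_force: [0.3, -1.2, -0.2]
gripper_width: 0.996
grasp_force: 0.0
time: 1.5
tool_pos: [0.4614, -0.2764, 0.3149]
tool_rot: [-0.0, 0.98, 0.199, -0.0]
contact_force: [-0.1, -0.5, 0.1]
gripper_width: 0.999
grasp_force: 0.0
time: 2.3
tool_pos: [0.496, -0.2281, 0.3146]
tool_rot: [-0.0, 0.794, 0.607, -0.0]
contact_force: [-0.3, 0.6, -0.3]
gripper_width: 1.0
grasp_force: 0.0
[[ 3.75028978e-04 -9.55232437e-01 -2.95856131e-01  7.41131690e-02]
 [ 9.99999683e-01  1.50331839e-04  7.82228207e-04 -3.53316977e-04]
 [-7.02733161e-04 -2.95856330e-01  9.55232191e-01 -1.42519493e-01]
 [ 0.00000000e+00  0.00000000e+00  0.00000000e+00  1.00000000e+00]] 312.68497267367223 [ 0.51524944 -0.15655008  0.45708809] [[ 9.65041979e-01 -2.50233966e-01 -7.79547429e-02]
 [-2.62095084e-01 -9.21801306e-01 -2.85637042e-01]
 [-3.82694009e-04  2.96083291e-01 -9.55162048e-01]]
2.35 [ 0.49610298 -0.22784372  0.31473896] [-5.66667020e-01 -1.71929138e-01  1.69073266e+00 -3.97981331e-04
  1.62360508e+00 -3.01686110e-01]
```

View pics/w1.png

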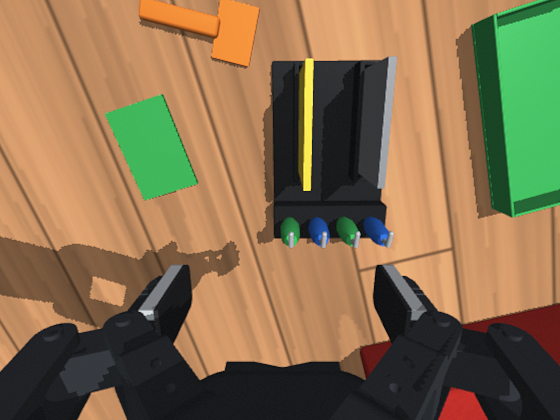

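The wrist picture shows the cover's top edge from (308,58) to (306,190) and the rollers at row 235. The fingers are clear.

```bash
python3 - <<'E'
from h import *
f=grab("wrist")
m=hsvmask(f,(22,120,150),(34,255,255)); c=big(m); r=cv2.minAreaRect(c); b=cv2.boxPoints(r)
P=np.array([onz(f,p,.128)[:2] for p in b]); print(b.round(1).tolist(),P.round(4).tolist())
print("centre",P.mean(0),[np.linalg.norm(P[i]-P[(i+1)%4]) for i in range(4)])
k=np.argmax([np.linalg.norm(P[i]-P[(i+1)%4]) for i in range(4)]);d=P[(k+1)%4]-P[k];print("dir deg",np.degrees(np.arctan2(d[1],d[0])))
Rm=rot(manip.state()["tool_rot"]);print(Rm)
t=grab("top");print([onz(t,p,z).round(3) for p,z in(((242,125),.12),((259,170),.1),((268,190),.1))])
E
```

```text
[[301.5, 190.0], [304.29998779296875, 58.79999923706055], [313.20001220703125, 59.0], [310.3999938964844, 190.1999969482422]] [[0.5145, -0.2392], [0.5486, -0.1145], [0.5568, -0.1169], [0.5237, -0.2419]]
centre [ 0.53588422 -0.1781316 ] [np.float64(0.12925298647552635), np.float64(0.008536261665560168), np.float64(0.1292989513318294), np.float64(0.009625459768398348)]
dir deg -104.80185001541429
[[ 2.61127086e-01  9.65304217e-01 -6.43177831e-04]
 [ 9.65304420e-01 -2.61127126e-01  2.30377869e-05]
 [-1.45712705e-04 -6.26878193e-04 -9.99999793e-01]]
[array([0.645, 0.197, 0.12 ]), array([0.548, 0.159, 0.1  ]), array([0.503, 0.138, 0.1  ])]
```

```bash
python3 -m pendant '[[1,[0.87,-0.08,0],0],[1,[0.87,-0.08,0],0],[1,[0.87,-0.08,0],0],[1,[0.87,-0.08,0],0]]' >/dev/null
python3 -m pendant '[[1,[0.87,-0.08,0],0],[1,[0.87,-0.08,0],0],[1,[0.87,-0.08,0],0],[1,[0.87,-0.08,0],0]]' >/dev/null
python3 -m pendant '[[1,[0.87,-0.08,0],0],[1,[0.87,-0.08,0],0],[1,[0.87,-0.08,0],0],[1,[0.87,-0.08,0],0],[1,[0.87,-0.08,0],0]]'
python3 - <<'E'
from h import *
import pickle
f=grab("wrist");cv2.imwrite("pics/w2.png",f["img"][:,:,::-1]);pickle.dump(f,open("w2.pkl","wb"))
E
python3 -m pendant '[[1,[0.87,-0.08,0],0],[1,[0.87,-0.08,0],0],[1,[0.87,-0.08,0],0],[1,[0.87,-0.08,0],0],[1,[0.87,-0.08,0],0]]'
python3 - <<'E'
from h import *
import pickle
f=grab("wrist");cv2.imwrite("pics/w3.png",f["img"][:,:,::-1]);pickle.dump(f,open("w3.pkl","wb"))
E
```

```text
time: 3.75
tool_pos: [0.5498, 0.0813, 0.3152]
tool_rot: [0.0, 0.794, 0.608, -0.0]
contact_force: [-0.7, -0.3, -0.1]
gripper_width: 1.001
grasp_force: 0.0
time: 4.3
tool_pos: [0.5674, 0.185, 0.3153]
tool_rot: [0.0, 0.794, 0.608, -0.0]
contact_force: [-0.1, -0.3, 0.2]
gripper_width: 1.003
grasp_force: 0.0
```

View pics/w2.png

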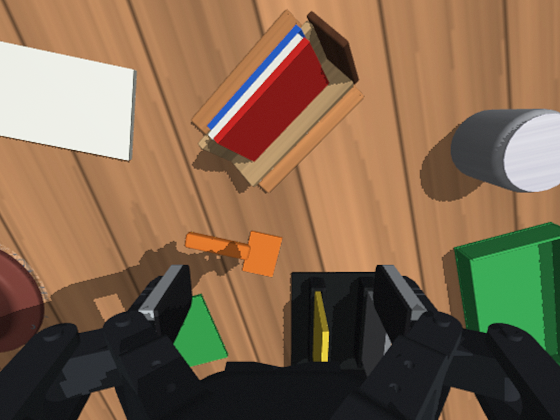

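View pics/w3.png

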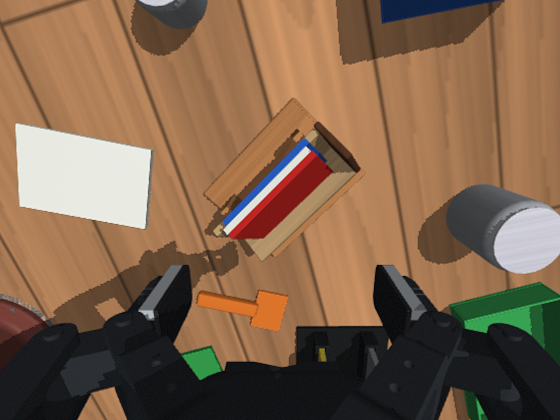

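```bash
python3 - <<'E'
import pickle,cv2
f=pickle.load(open("w3.pkl","rb"));g=pickle.load(open("w2.pkl","rb"))
a=cv2.resize(f["img"][115:265,200:365],None,fx=3.6,fy=3.6,interpolation=cv2.INTER_NEAREST)
cv2.imwrite("pics/z2.png",a[:,:,::-1])
a=cv2.resize(g["img"][5:195,190:365],None,fx=3.1,fy=3.1,interpolation=cv2.INTER_NEAREST)
cv2.imwrite("pics/z3.png",a[:,:,::-1])
E
```

```text
(no output)
```

View pics/z2.png

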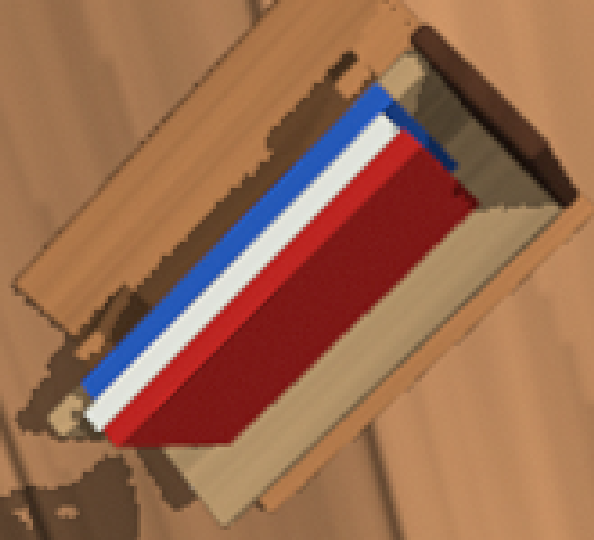

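View pics/z3.png

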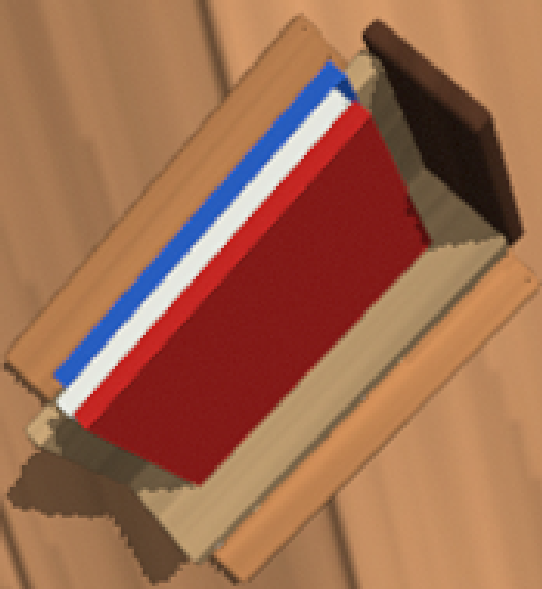

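w2 and w3 (and their zooms) show the stand well. In z2 the ledge's front edge runs (222,525)–(560,207). In z3 it runs (190,563)–(503,240), with the stop's inner top corners at (365,40) and (478,125). I'll fit the planar stand pose to these points.

```bash
cat > fit.py <<'E'
from h import *
import pickle
from scipy.optimize import least_squares
f=pickle.load(open("w3.pkl","rb"));g=pickle.load(open("w2.pkl","rb"))
A,B,C,D=(39,-107,72.5),(39,65,72.5),(-35,65,110.6),(4,65,133.1)
obs=[(f,A,(222,525)),(f,B,(560,207)),(f,C,(412,45)),(g,A,(190,563)),(g,B,(503,240)),(g,C,(365,40)),(g,D,(478,125))]
def px(h,p): return np.array((200+p[0]/3.6,115+p[1]/3.6) if h is f else (190+p[0]/3.1,5+p[1]/3.1))-.5
def W(v,P): c,s=np.cos(v[2]),np.sin(v[2]);P=np.array(P)/1000;return np.array([v[0]+c*P[0]-s*P[1],v[1]+s*P[0]+c*P[1],P[2]])
def res(v): return np.concatenate([proj(h,W(v,P))-px(h,p) for h,P,p in obs])
r=least_squares(res,[.55,.15,-1.1],loss="soft_l1"); v=r.x
def S(p): # world->stand
    d=np.array(p[:2])-v[:2];c,s=np.cos(v[2]),np.sin(v[2]);return np.array([c*d[0]+s*d[1],-s*d[0]+c*d[1],p[2]])*1000
E
python3 - <<'E'
from fit import *
print(v,np.degrees(v[2]));print(res(v).reshape(-1,2).round(1).tolist())
for p in((130,440),(405,135)): print("red f",S(onz(f,px(f,p),.1356)).round(1))
for p in((88,430),(370,115)): print("red g",S(onz(g,px(g,p),.1356)).round(1))
# per-view direction of the red lower edge / ledge front
for h,a,b in((f,(222,525),(560,207)),(g,(190,563),(503,240))):
    d=onz(h,px(h,b),.0725)-onz(h,px(h,a),.0725);print(np.linalg.norm(d),np.degrees(np.arctan2(d[1],d[0])))
R0=rot(manip.state()["tool_rot"]);print(R0[:,0],R0[:,1])
E
```

```text
[ 0.5794355   0.16660766 -1.02507782] -58.732632565131794
[[-0.6, 0.5], [-0.9, -1.9], [1.6, 2.2], [0.3, -0.6], [0.1, -2.8], [1.6, 1.4], [-3.4, -0.1]]
red f [-19.4 -78.2 135.6]
red f [-24.3  45.8 135.6]
red g [-20.  -82.7 135.6]
red g [-18.9  46.1 135.6]
0.17003427651925393 30.43295063547274
0.17069151740959979 30.61911479918104
[ 2.60202107e-01  9.65554042e-01 -5.04648885e-04] [ 9.65554174e-01 -2.60202056e-01  1.64645459e-04]
```

```bash
python3 -m pendant '[[1,[-0.99,0.18,0],0],[1,[-0.99,0.18,0],0],[1,[-0.99,0.18,0],0],[1,[-0.99,0.18,0],0]]' >/dev/null
python3 -m pendant '[[1,[-0.99,0.18,0],0],[1,[-0.99,0.18,0],0],[1,[-0.99,0.18,0],0],[1,[-0.99,0.18,0],0]]' >/dev/null
python3 -m pendant '[[1,[-1,0.18,0],0.0],[1,[-1,0.18,0],0],[1,[-1,0.18,0],0],[1,[-1,0.18,0],0],[1,[-1,0.18,0],0]]'
python3 - <<'E'
from h import *
f=grab("wrist")
m=hsvmask(f,(22,120,150),(34,255,255)); r=cv2.minAreaRect(big(m)); b=cv2.boxPoints(r)
P=np.array([onz(f,p,.128)[:2] for p in b]); print(P.round(4).tolist(),P.mean(0))
s=manip.state();Rm=rot(s["tool_rot"]);d=np.r_[P.mean(0),.128]-s["tool_pos"];print("tool d units",(Rm.T@d/.12).round(3),s["joint_pos"])
E
```

```text
time: 5.65
tool_pos: [0.5378, -0.1748, 0.3153]
tool_rot: [-0.0, 0.793, 0.609, 0.0]
contact_force: [-0.5, 0.8, 0.9]
gripper_width: 1.002
grasp_force: 0.0
[[0.5155, -0.2395], [0.5501, -0.1119], [0.5569, -0.1138], [0.5232, -0.2416]] [ 0.53642657 -0.17671903]
tool d units [-0.023 -0.006  1.561] [-4.45489951e-01 -1.25320190e-01  1.64791624e+00  7.97034357e-04
  1.61913887e+00 -1.85490021e-01]
```

```bash
python3 -m pendant '[[1,[-0.02,-0.006,0.9],0],[1,[-0.02,-0.006,0.9],0],[1,[-0.02,-0.006,0.9],0],[1,[-0.02,-0.006,0.9],0]]' 
python3 -m pendant '[[1,[0,0,0.89],0],[1,[0,0,0.89],0],[1,[0,0,0.89],0],[1,[0,0,0.89],0],[1,[0,0,0.89],0]]' 
python3 -m pendant '[[0,[0,0,0],0],[0,[0,0,0],0],[0,[0,0,0],0],[0,[0,0,0],0],[0,[0,0,0],0],[0,[0,0,0],0],[0,[0,0,0],0],[0,[0,0,0],0]]'
```

```text
time: 6.1
tool_pos: [0.5355, -0.176, 0.2057]
tool_rot: [-0.002, 0.793, 0.61, -0.001]
contact_force: [0.0, 0.1, 0.0]
gripper_width: 1.0
grasp_force: 0.0
time: 6.6
tool_pos: [0.539, -0.1787, 0.1049]
tool_rot: [0.003, 0.793, 0.609, 0.001]
contact_force: [-0.2, 0.2, 1.1]
gripper_width: 1.002
grasp_force: 0.0
time: 7.4
tool_pos: [0.5364, -0.1778, 0.1007]
tool_rot: [0.0, 0.793, 0.609, 0.0]
contact_force: [-0.2, -0.4, 2.0]
gripper_width: 0.085
grasp_force: 60.2
```

```bash
python3 -m pendant '[[0,[0,0,-0.3],0],[0,[0,0,-0.8],0],[0,[0,0,-0.8],0],[0,[0,0,-0.8],0],[0,[0,0,-0.8],0]]' >/dev/null
python3 -m pendant '[[0,[0,0,-0.9],0],[0,[0,0,-0.9],0],[0,[0,0,-0.9],0],[0,[0,0,-0.9],0]]'
python3 - <<'E'
from fit import *
s=manip.state();Rm=rot(s["tool_rot"]);t=W(v,(28,-12,305));print(t,(Rm.T@(t-s["tool_pos"])/.12).round(3),np.degrees(np.arctan2(Rm[1,0],Rm[0,0])))
E
```

```text
time: 8.3
tool_pos: [0.5366, -0.1779, 0.3047]
tool_rot: [0.0, 0.793, 0.609, 0.0]
contact_force: [-0.5, -1.3, -1.8]
gripper_width: 0.08
grasp_force: 60.1
[0.58371135 0.13644614 0.305     ] [ 2.632 -0.296 -0.003] 75.05090713804165
```

```bash
python3 -m pendant '[[0,[0.4,-0.05,0],0],[0,[0.877,-0.099,0],0],[0,[0.877,-0.099,0],0],[0,[0.877,-0.099,0],0]]' >/dev/null
python3 -m pendant '[[0,[0.4,-0.05,0],0],[0,[0.877,-0.099,0],0],[0,[0.877,-0.099,0],0],[0,[0.877,-0.099,0],0]]' >/dev/null
python3 -m pendant '[[0,[0.4,-0.05,0],0],[0,[0.877,-0.099,0],0.1],[0,[0.877,-0.099,0],0.246],[0,[0.877,-0.099,0],0.246],[0,[0.877,-0.099,0],0.246],[0,[0.877,-0.099,0],0.246],[0,[0.877,-0.099,0],0.246],[0,[0.877,-0.099,0],0.246],[0,[0.877,-0.099,0],0.246]]'
python3 - <<'E'
from fit import *
s=manip.state();Rm=rot(s["tool_rot"]);print(S(s["tool_pos"]),np.degrees(np.arctan2(Rm[1,0],Rm[0,0])),s["joint_pos"])
f=grab("scene");cv2.imwrite("pics/s2.png",cv2.resize(f["img"][60:340,140:420],None,fx=2,fy=2)[:,:,::-1])
E
```

```text
time: 10.0
tool_pos: [0.5834, 0.1348, 0.3037]
tool_rot: [0.0, 0.964, 0.265, -0.001]
contact_force: [-0.0, 0.4, -1.1]
gripper_width: 0.084
grasp_force: 60.0
[ 29.26998749 -13.13950542 303.67167272] 30.69108848642999 [ 1.03033632e-01 -4.11299964e-02  1.58765137e+00 -5.32234366e-04
  1.59631098e+00  1.13815619e+00]
```

View pics/s2.png

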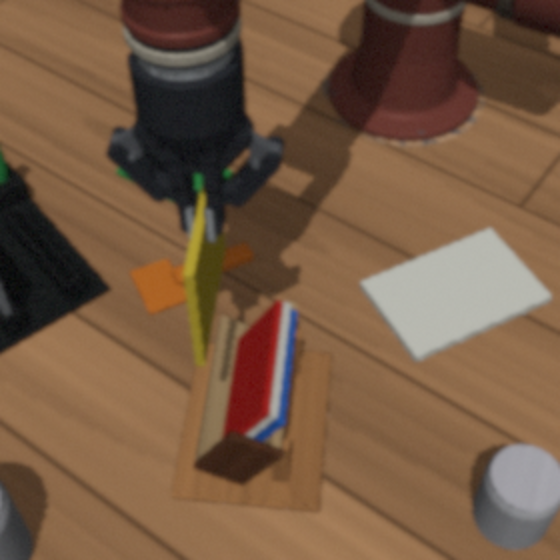

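The cover hangs upright over the stand's front, with its width parallel to the boards. Next I lower it.

```bash
python3 -m pendant '[[0,[0,-0.01,0.25],0],[0,[0,-0.01,0.5],0],[0,[0,-0.01,0.75],0],[0,[0,-0.01,0.9],0],[0,[0,-0.01,0.9],0]]' |grep -E "pos|contact"
python3 -m pendant '[[0,[0,0,0.08],0],[0,[0,0,0.16],0],[0,[0,0,0.18],0],[0,[0,0,0.2],0],[0,[0,0,0.22],0]]' |grep -E "pos|contact"
python3 -m pendant '[[0,[0,0,0.01],0],[0,[0,0,0.02],0],[0,[0,0,0.03],0]]' |grep -E "pos|contact"
```

```text
tool_pos: [0.5804, 0.1368, 0.1922]
contact_force: [-0.2, -0.5, -1.2]
tool_pos: [0.5831, 0.1376, 0.1706]
contact_force: [0.7, -0.5, -0.9]
tool_pos: [0.5828, 0.1376, 0.1667]
contact_force: [0.8, 0.4, -0.8]
```

```bash
python3 -m pendant '[[0,[0,0,0.01],0],[0,[0,0,0.02],0],[0,[0,0,0.03],0],[0,[0,0,0.03],0]]' |grep -E "pos|contact"
python3 -m pendant '[[0,[0,0,0.01],0],[0,[0,0,0.02],0],[0,[0,0,0.02],0]]' |grep -E "pos|contact"
```

```text
tool_pos: [0.5825, 0.1375, 0.1626]
contact_force: [-0.2, -0.2, -1.6]
tool_pos: [0.5826, 0.1375, 0.1603]
contact_force: [0.2, 0.7, -1.8]
```

```bash
for i in 1; do python3 -m pendant '[[0,[0,0,0.01],0],[0,[0,0,0.015],0],[0,[0,0,0.015],0]]' |grep -E "pos|contact"; done
python3 -m pendant '[[0,[0,0,0.01],0],[0,[0,0,0.015],0],[0,[0,0,0.015],0]]' |grep -E "pos|contact"
python3 - <<'E'
from fit import *
f=grab("top");g=grab("scene")
print(S(manip.state()["tool_pos"]))
a=cv2.resize(f["img"][100:230,205:320],(460,520),interpolation=cv2.INTER_CUBIC)
b=cv2.resize(g["img"][130:320,215:315],(274,520),interpolation=cv2.INTER_CUBIC)
cv2.imwrite("pics/z4.png",np.hstack([a,b])[:,:,::-1])
E
```

```text
tool_pos: [0.5829, 0.1378, 0.1595]
contact_force: [-1.9, 1.2, 3.2]
tool_pos: [0.5832, 0.1382, 0.1591]
contact_force: [-2.4, 1.3, 8.2]
[ 26.18751697 -11.53143418 159.06007147]
```

View pics/z4.png

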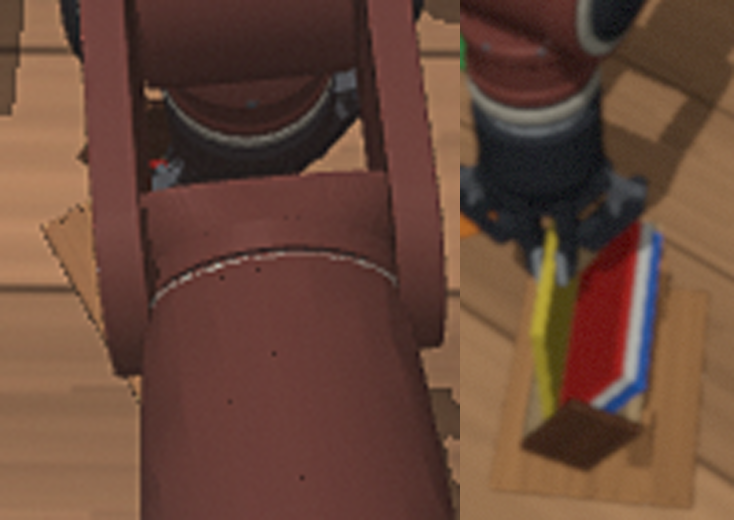

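The top view is blocked by the arm. The scene crop shows the cover upright on the ledge just in front of red, with contact at 8 N. Now I open in a ramp so the board leans on the rear finger.

```bash
python3 -m pendant '[[0,[0,0,-0.015],0],[0.1,[0,0,-0.015],0],[0.12,[0,0,-0.015],0],[0.14,[0,0,-0.015],0],[0.17,[0,0,-0.015],0],[0.2,[0,0,-0.015],0]]' |grep -E "pos|contact|grip|grasp"
python3 -m pendant '[[0.23,[0,0,0],0],[0.26,[0,0,0],0],[0.29,[0,0,0],0],[0.32,[0,0,0],0],[0.36,[0,0,0],0],[0.4,[0,0,0],0],[0.4,[0,0,0],0]]' |grep -E "pos|contact|grip|grasp"
python3 - <<'E'
from fit import *
g=grab("scene"); m=hsvmask(g,(22,100,50),(34,255,255)); z=np.zeros_like(m); z[150:320,200:320]=1
q=quad(big(m*z)); print(q.tolist()); print(S(manip.state()["tool_pos"]))
E
```

```text
tool_pos: [0.5826, 0.1374, 0.1584]
contact_force: [-0.2, -0.3, 0.1]
gripper_width: 0.2
grasp_force: 0.0
tool_pos: [0.5827, 0.1376, 0.1587]
contact_force: [0.1, 0.2, -0.1]
gripper_width: 0.402
grasp_force: 0.0
[[250, 209], [240, 248], [246, 282], [256, 238]]
[ 26.52660665 -12.29946194 158.72219106]
```

```bash
python3 - <<'E'
from fit import *
g=grab("scene"); m=hsvmask(g,(22,100,50),(34,255,255)); z=np.zeros_like(m); z[150:320,200:320]=1
print(cv2.approxPolyDP(big(m*z),1.5,True)[:,0].tolist())
for a in(-7,0,7):
    t=np.radians(a)
    c=np.array([22.,66])
    for n,(h,w) in{"topback":(120,0),"topfront":(120,8),"botback":(0,0),"botfront":(0,8)}.items():
        x=c[0]+h*np.sin(t)+w*np.cos(t);zz=c[1]+h*np.cos(t)-w*np.sin(t)
        print(a,n,[proj(g,W(v,(x,y,zz))).round(0).tolist() for y in(53,-77)])
E
```

```text
[[250, 209], [245, 216], [240, 247], [244, 276], [247, 282], [250, 279], [256, 237], [256, 218]]
-7 topback [[252.0, 253.0], [261.0, 195.0]]
-7 topfront [[248.0, 252.0], [257.0, 194.0]]
-7 botback [[248.0, 286.0], [256.0, 231.0]]
-7 botfront [[244.0, 285.0], [252.0, 230.0]]
0 topback [[244.0, 252.0], [253.0, 194.0]]
0 topfront [[239.0, 252.0], [249.0, 194.0]]
0 botback [[248.0, 286.0], [256.0, 231.0]]
0 botfront [[244.0, 285.0], [252.0, 230.0]]
7 topback [[236.0, 252.0], [245.0, 194.0]]
7 topfront [[231.0, 252.0], [241.0, 194.0]]
7 botback [[248.0, 286.0], [256.0, 231.0]]
7 botfront [[244.0, 285.0], [252.0, 231.0]]
```

The board still stands upright, wedged in the trough. I narrow the gap and nudge its top towards the stack with the front finger.

```bash
python3 -m pendant '[[0.3,[0,0,-0.03],0],[0.2,[0,0,-0.06],0],[0.2,[0,0,-0.06],0],[0.2,[0,-0.03,-0.06],0],[0.2,[0,-0.06,-0.06],0],[0.2,[0,-0.09,-0.06],0],[0.2,[0,-0.12,-0.06],0],[0.2,[0,-0.12,-0.06],0]]' |grep -E "pos|contact|grip|grasp"
cat > lean.py <<'E'
from fit import *
g=grab("scene"); m=hsvmask(g,(22,100,50),(34,255,255)); z=np.zeros_like(m); z[150:320,200:320]=1
print(cv2.approxPolyDP(big(m*z),1.5,True)[:,0].tolist(), S(manip.state()["tool_pos"]).round(1))
for a in(0,5,10,15,20,25,30):
    t=np.radians(-a);c=np.array([22.,66]); P=[]
    for h,w in((120,0),(120,8),(0,8)):
        x=c[0]+h*np.sin(t)+w*np.cos(t);zz=c[1]+h*np.cos(t)-w*np.sin(t)
        P.append(proj(g,W(v,(x,53,zz))).round(0).tolist())
    print(a,P,round(x,1),round(c[0]+120*np.sin(t),1))
E
python3 lean.py
```

```text
tool_pos: [0.575, 0.1505, 0.1658]
contact_force: [-0.1, 0.4, 0.2]
gripper_width: 0.197
grasp_force: 0.1
[[260, 212], [258, 212], [255, 222], [247, 275], [248, 281], [251, 279], [261, 219]] [ 11.8 -12.2 165.8]
0 [[244.0, 252.0], [239.0, 252.0], [244.0, 285.0]] 30.0 22.0
5 [[250.0, 252.0], [245.0, 252.0], [244.0, 285.0]] 30.0 11.5
10 [[256.0, 253.0], [251.0, 253.0], [244.0, 285.0]] 29.9 1.2
15 [[262.0, 255.0], [258.0, 254.0], [244.0, 285.0]] 29.7 -9.1
20 [[268.0, 256.0], [263.0, 255.0], [244.0, 285.0]] 29.5 -19.0
25 [[274.0, 258.0], [269.0, 256.0], [244.0, 284.0]] 29.3 -28.7
30 [[279.0, 259.0], [275.0, 258.0], [244.0, 284.0]] 28.9 -38.0
```

```bash
python3 -m pendant '[[0.24,[0,0,0.01],0],[0.28,[0,0,0.02],0],[0.32,[0,0,0.03],0],[0.36,[0,0,0.04],0],[0.4,[0,0,0.05],0],[0.4,[0,-0.03,0.06],0],[0.4,[0,-0.06,0.07],0],[0.4,[0,-0.09,0.08],0]]' |grep -E "pos|contact|grip|grasp"
python3 lean.py | head -1
python3 -m pendant '[[0.4,[0,-0.03,0.01],0],[0.4,[0,-0.06,0.02],0],[0.4,[0,-0.09,0.03],0],[0.4,[0,-0.12,0.05],0],[0.4,[0,-0.15,0.07],0],[0.4,[0,-0.18,0.07],0],[0.4,[0,-0.21,0.07],0],[0.4,[0,-0.24,0.07],0],[0.4,[0,-0.24,0.07],0]]' |grep -E "time|pos|contact|grip|grasp"
python3 lean.py | head -1
```

```text
tool_pos: [0.5696, 0.1595, 0.1562]
contact_force: [0.3, 0.6, 0.8]
gripper_width: 0.401
grasp_force: 0.1
[[266, 212], [254, 233], [247, 281], [257, 273], [267, 256], [271, 219]] [  0.3 -12.2 155.9]
time: 16.75
tool_pos: [0.5549, 0.1843, 0.148]
contact_force: [0.3, -0.3, 0.5]
gripper_width: 0.402
grasp_force: 0.0
[[283, 216], [271, 215], [269, 217], [269, 236], [266, 239], [261, 232], [260, 226], [255, 230], [248, 269], [248, 281], [255, 275], [260, 276], [279, 261], [285, 221]] [-27.6 -11.7 148.1]
```

```bash
python3 -m pendant '[[0.4,[0,-0.02,0],0],[0.4,[0,-0.02,-0.1],0],[0.4,[0,-0.02,-0.3],0],[0.4,[0,-0.02,-0.6],0],[0.4,[0,-0.02,-0.95],0],[0.4,[0,-0.02,-0.95],0]]' |grep -E "pos|contact|grip|grasp"
python3 lean.py | head -1
python3 - <<'E'
from fit import *
w=grab("wrist"); s=manip.state()
m=hsvmask(w,(22,100,50),(34,255,255)); q=quad(big(m)); print(q.tolist())
print("top z.170",[S(onz(w,p,.168)).round(1).tolist() for p in q],"bot",[S(onz(w,p,.062)).round(1).tolist() for p in q])
mm=hsvmask(w,(22,100,170),(34,255,255)); b=cv2.boxPoints(cv2.minAreaRect(big(mm)));print("bright",[S(onz(w,p,.168)).round(1).tolist() for p in b])
E
```

```text
tool_pos: [0.5573, 0.1867, 0.2714]
contact_force: [0.5, 0.5, 0.3]
gripper_width: 0.401
grasp_force: 0.0
[[286, 202], [281, 203], [255, 231], [247, 277], [248, 281], [255, 275], [260, 276], [279, 261], [284, 216], [287, 207]] [-29.   -9.7 267.9]
[[335, 126], [271, 130], [274, 282], [329, 239]]
top z.170 [[12.5, 55.4, 168.0], [-35.7, 52.9, 168.0], [-35.5, -75.7, 168.0], [11.2, -35.9, 168.0]] bot [[30.3, 52.0, 62.0], [-38.9, 48.4, 62.0], [-38.6, -136.3, 62.0], [28.3, -79.1, 62.0]]
bright [[-35.7, 53.7, 168.0], [-29.6, 53.6, 168.0], [-31.1, -76.8, 168.0], [-38.1, -76.7, 168.0]]
```

The cover leans flat, offset about −12 mm, with its yaw good. Next I move to the open side for the tap.

```bash
python3 -m pendant '[[0.1,[-0.4,0.1,0],0],[0.1,[-0.87,0.1,0],0],[0.1,[-0.87,0.1,0],0],[0.1,[-0.87,0.1,0],0],[0.1,[-0.87,0.1,0],0]]' |grep -E "pos|contact|grip|grasp"
python3 - <<'E'
from fit import *
w=grab("wrist"); s=manip.state(); print(s["time"],S(s["tool_pos"]))
for n,lo,hi,zz in(("blue",(105,120,60),(125,255,255),.123),("cover",(22,100,50),(34,255,255),.17),("white",(0,0,170),(180,40,255),.13)):
    m=hsvmask(w,lo,hi); m[300:]=0
    if n=="white": m[:,:200]=0;m[:,380:]=0
    if m.any(): print(n,[(p.tolist(),S(onz(w,p,zz)).round(0).tolist()) for p in quad(big(m))])
E
```

```text
tool_pos: [0.4706, 0.1225, 0.2617]
contact_force: [0.5, 0.3, 0.7]
gripper_width: 0.101
grasp_force: 0.0
18.05 [ -18.71834792 -115.56924044  261.87589116]
cover [([253, 0], [-36.0, 28.0, 170.0]), ([255, 159], [-38.0, -75.0, 170.0]), ([324, 147], [13.0, -66.0, 170.0]), ([331, 7], [15.0, 24.0, 170.0])]
white [([200, 224], [-95.0, -140.0, 130.0]), ([200, 256], [-97.0, -173.0, 130.0]), ([216, 246], [-81.0, -163.0, 130.0])]
```

```bash
python3 -m pendant '[[0.1,[0,0.01,0.4],0],[0.1,[0,0.01,0.7],0],[0.1,[0,0.01,0.7],0],[0.1,[0,0.01,0.7],0]]' |grep -E "pos|contact|grip|grasp"
python3 -m pendant '[[0.1,[0,0,0.2],0],[0.1,[0,0,0.4],0],[0.1,[0,0,0.56],0],[0.1,[0,0,0.56],0],[0.1,[0,0,0.56],0]]' |grep -E "pos|contact|grip|grasp"
python3 -m pendant '[[0.1,[0.03,0,0],0],[0.1,[0.06,0,0],0],[0.1,[0.09,0,0],0],[0.1,[0.12,0,0],0],[0.1,[0.15,0,0],0],[0.1,[0.15,0,0],0]]' |grep -E "pos|contact|grip|grasp"
```

```text
tool_pos: [0.4713, 0.1216, 0.178]
contact_force: [0.1, -0.1, 0.1]
gripper_width: 0.102
grasp_force: 0.0
tool_pos: [0.4727, 0.1216, 0.1132]
contact_force: [0.4, 0.4, 0.2]
gripper_width: 0.095
grasp_force: 0.0
tool_pos: [0.4867, 0.1307, 0.1108]
contact_force: [0.0, -0.0, 0.3]
gripper_width: 0.102
grasp_force: 0.0
```

```bash
python3 -m pendant '[[0.1,[0.015,0,0],0],[0.1,[0.03,0,0],0],[0.1,[0.045,0,0],0],[0.1,[0.06,0,0],0],[0.1,[0.075,0,0],0],[0.1,[0.075,0,0],0]]' |grep -E "pos|contact"
python3 -m pendant '[[0.1,[0.015,0,0],0],[0.1,[0.03,0,0],0],[0.1,[0.045,0,0],0],[0.1,[0.06,0,0],0],[0.1,[0.07,0,0],0],[0.1,[0.07,0,0],0]]' |grep -E "pos|contact"
python3 lean.py|head -1
```

```text
tool_pos: [0.4942, 0.1351, 0.1106]
contact_force: [-1.3, -0.5, 0.2]
tool_pos: [0.5015, 0.1395, 0.1107]
contact_force: [-1.2, -0.7, -0.3]
[[284, 204], [279, 207], [254, 235], [247, 281], [255, 275], [263, 277], [279, 264], [283, 225], [287, 208]] [-17.3 -80.7 110.7]
```

```bash
python3 -m pendant '[[0.1,[0.01,0,0],0],[0.1,[0.02,0,0],0],[0.1,[0.02,0,0],0]]' |grep -E "pos|contact"
python3 -m pendant '[[0.1,[0.01,0,0],0],[0.1,[0.01,0,0],0]]' |grep -E "pos|contact"
python3 -m pendant '[[0.1,[0.01,0,0],0],[0.1,[0.01,0,0],0]]' |grep -E "pos|contact"
```

```text
tool_pos: [0.5035, 0.1407, 0.1108]
contact_force: [-0.1, -0.3, -0.5]
tool_pos: [0.5045, 0.1413, 0.1107]
contact_force: [-1.3, -0.5, 0.6]
tool_pos: [0.5046, 0.1414, 0.1105]
contact_force: [-5.0, -2.8, 1.3]
```

```bash
python3 -m pendant '[[0.1,[0.01,0,0],0],[0.1,[0.01,0,0],0]]' |grep -E "pos|contact"
python3 -m pendant '[[0.1,[0.01,0,0],0],[0.1,[0.01,0,0],0]]' |grep -E "pos|contact"
python3 lean.py|head -1
```

```text
tool_pos: [0.5045, 0.1415, 0.11]
contact_force: [-7.9, -4.8, 2.8]
tool_pos: [0.5044, 0.1416, 0.1096]
contact_force: [-12.1, -7.9, 4.5]
[[285, 206], [281, 206], [273, 217], [255, 234], [247, 281], [255, 275], [264, 278], [279, 266], [283, 225], [287, 210]] [-17.6 -77.1 109.6]
```

```bash
python3 -m pendant '[[0.1,[-0.03,0,0],0],[0.1,[-0.1,0,0],0],[0.1,[-0.25,0,0],0],[0.1,[-0.25,0,-0.3],0],[0.1,[-0.25,0,-0.6],0],[0.1,[-0.25,0,-0.95],0],[0.1,[-0.25,0,-0.95],0]]' |grep -E "pos|contact"
python3 -m pendant '[[0.1,[-0.4,-0.1,-0.2],0],[0.1,[-0.8,-0.3,-0.2],0],[0.1,[-0.8,-0.3,-0.2],0],[0.1,[-0.8,-0.3,-0.2],0],[0.1,[-0.8,-0.3,-0.2],0]]' |grep -E "time|pos|contact"
cat > edges.py <<'E'
from fit import *
# side edges seen by the wrist camera: scan along stand-y lines, on the plane of each board's top edge
w=grab("wrist");s=manip.state();print(S(s["tool_pos"]).round(1))
cv2.imwrite("pics/e_%d.png"%(s["time"]*100),w["img"][:,:,::-1])
H=cv2.cvtColor(w["img"],cv2.COLOR_RGB2HSV)
for n,nn,u in(("blue",4,85),("white",12,85),("red",20,85),("cover",28,120)):
    x=nn*.866-u*.5;z=50+u*.866+nn*.5
    row=[]
    for y in range(-110,90,2):
        p=proj(w,W(v,(x,y,z))); q=p.round().astype(int)
        if 0<=q[0]<560 and 0<=q[1]<420: row.append((y,*H[q[1],q[0]].tolist()))
    def ok(h,a,b): return {"blue":100<h<130 and a>120,"white":a<40 and b>140,"red":(h<7 or h>173) and a>150,"cover":22<=h<=34 and a>120 and b>120}[n]
    ys=[r[0] for r in row if ok(*r[1:])]; print(n,(min(ys),max(ys)) if ys else None,row[0][0],row[-1][0])
E
python3 edges.py
```

```text
tool_pos: [0.4855, 0.1282, 0.2329]
contact_force: [0.5, -0.1, 1.8]
time: 23.15
tool_pos: [0.3814, 0.1096, 0.2487]
contact_force: [0.0, 0.8, 0.1]
[ -54.  -198.7  248.6]
blue (-68, -46) -110 -46
white None -110 -48
red (-66, -64) -110 -48
cover (-64, -58) -110 -58
```

```bash
python3 -m pendant '[[0.1,[0,-0.2,-0.5],0],[0.1,[0.4,-0.4,-0.6],0],[0.1,[0.8,-0.4,-0.6],0],[0.1,[0.8,-0.4,-0.6],0],[0.1,[0.8,-0.4,-0.6],0]]' |grep -E "time|pos|contact"
sed -i 's/"white":a<40 and b>140/"white":a<50 and b>60/' edges.py
python3 edges.py; python3 -m pendant '[[0.1,[0.4,0,0],0],[0.1,[0.8,0,0],0],[0.1,[0.8,0,0],0],[0.1,[0.8,0,0],0],[0.1,[0.8,0,0],0]]' |grep -E "time|pos|contact"
python3 edges.py
```

```text
time: 23.7
tool_pos: [0.44, 0.2006, 0.3191]
contact_force: [-0.7, -0.4, -0.6]
[-101.3 -102.6  319.4]
blue (-66, 62) -110 70
white (-66, 62) -110 70
red None -110 68
cover (-64, 58) -110 58
time: 24.25
tool_pos: [0.5205, 0.2482, 0.3214]
contact_force: [0.3, 0.4, 0.1]
[-100.3   -8.   321.9]
blue (-66, 62) -110 88
white (-66, 62) -110 88
red None -110 88
cover (-64, 64) -110 88
```

```bash
python3 lean.py | head -1; python3 -c "
from plant import manip
print(manip.job_done())"
```

```text
[[284, 207], [254, 235], [247, 281], [255, 275], [264, 278], [278, 267], [283, 225], [286, 217], [286, 209]] [-100.4   -8.   322.2]
the job is handed in; nothing more can be done
None
```

The job is handed in at about 24 s on the robot's clock: the cover leans flat on the stack, and all four boards were pushed against the side stop to a hard stop (about 15 N). Afterwards the camera put their open-side edges within about 2 mm of each other; red was last seen before the final two views, in which it was not detected. No verdict came back.

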